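Turn the row of acoustic pieces round onto the second rack

TASK

Move the four pieces from the cork-padded rack to the bare rack, which is read from the other side of the bench, so put them in reverse order: the piece at the robot's left end goes into the right-end pocket, the next one into the pocket next to that, and so on, one piece to a pocket. Leave every piece standing upright, base flat on the floor of its pocket and near the pocket's middle, and never let a piece fall over.

Things in the scene. Friction and masses are not known exactly. Their poses are not given: they have to be found in the camera images.
- stopper: dark walnut organ pipe stopper: a square block 36 x 36 mm and 46 mm high with a thin stem and a round knob 26 mm across on top, 80 mm high in all. Origin: centre of its underside; z is up along its axis. Loose, stands upright. x and y are square to the block's faces. Grip the block by two opposite faces, about 32 mm up. 50 to 100 g.
- whistle: slender brass Galton whistle: foot disc 36 mm across and 10 mm high, tube 22 mm across from 10 to 60 mm up, knurled barrel 30 mm across from 60 to 78 mm, thin tip 12 mm across up to 92 mm. Origin: centre of its underside; z is up along its axis. Loose, stands upright. Grip the tube, about 32 mm up. 100 to 210 g.
- cup: small open copper resonator cup, mouth up, with one small dark dent mark on its side: 42 mm across (36 mm at its foot, full width from 10 mm up), 52 mm high, wall 3 mm. Origin: centre of its underside; z is up along its axis. Loose, stands upright. Grip it across the outside, about 32 mm up. 80 to 170 g.
- pillar: pale ceramic insulator pillar: foot 36 mm across and 22 mm high, smooth waist 30 mm across from 22 to 48 mm up, two ribs 38 mm across from 48 to 67 mm, a thin steel pin on top, 81 mm high in all. Origin: centre of its underside; z is up along its axis. Loose, stands upright. Grip the waist, about 32 mm up. 75 to 155 g.
- rack_cork: the full rack at the start: fixed grey laminate board 86 x 340 x 14 mm (x, y, z) with four square pockets 62 mm wide, 5 mm deep, centred at x = 0, y = +123, +41, -41, -123 mm; pocket floor 9 mm up. Origin: centre of its underside, on the table; z up, y along the row to the robot's left (within 10 degrees). A piece on a cork disc in each pocket. May be the nearer or farther rack.
- rack_bare: the empty rack at the start, without cork: fixed grey laminate board 86 x 340 x 14 mm (x, y, z) with four square pockets 62 mm wide, 5 mm deep, centred at x = 0, y = +123, +41, -41, -123 mm; pocket floor 9 mm up. Origin: centre of its underside, on the table; z up, y along the row to the robot's left (within 10 degrees). Roughly parallel to the other rack, nearer or farther.
- pad_stopper: thin fixed cork disc, 54 mm across and 3 mm thick, lying in a pocket of rack_cork, the one on which the stopper stands at the start (it stays there and so marks where that piece came from). Origin: centre of its underside; its top is 12 mm above the table.
- pad_whistle: thin fixed cork disc, 54 mm across and 3 mm thick, lying in a pocket of rack_cork, the one on which the whistle stands at the start (it stays there and so marks where that piece came from). Origin: centre of its underside; its top is 12 mm above the table.
- pad_cup: thin fixed cork disc, 54 mm across and 3 mm thick, lying in a pocket of rack_cork, the one on which the cup stands at the start (it stays there and so marks where that piece came from). Origin: centre of its underside; its top is 12 mm above the table.
- pad_pillar: thin fixed cork disc, 54 mm across and 3 mm thick, lying in a pocket of rack_cork, the one on which the pillar stands at the start (it stays there and so marks where that piece came from). Origin: centre of its underside; its top is 12 mm above the table.

How it is judged:
By the outcome, as a careful person would: the job done as asked, in the order asked, and still so for the second after the job is handed in, with the robot touching nothing.
It also fails if it takes over 99 s, if anything falls off the work surface, if the arm or the gripper's body presses on something with over 40 N, if the wrist force passes 120 N, or if a joint passes its speed limit or range.

ROBOT

A 7-joint arm with a two-finger parallel gripper is mounted at the origin on the work surface. World frame = base frame: x ahead of the robot, y to its left, z up, the work surface at z = 0. Lengths are in m, angles in rad, forces in N, time in s.
With the tool pointing down it reaches from about 0.35 to 0.9 m from the base axis. Payload 8.1 kg.
Tool frame: the origin (TCP) lies between the finger pads; the fingertips stand 17 mm ahead of it and the grasp point (between the pads) lies 2 mm behind it (manip.nose_length is the z of the fingertips in the tool frame, in m); z points along the fingers, y is the direction in which the jaws open and shut (so a half turn about z gives the same grasp; the last joint's range is limited). The gripper opens to 92 mm and grips with 3 to 60 N. Pads are 19 mm wide; open, the fingers measure 130 mm over their backs; the gripper's body (75 mm by 190 mm) begins 47 mm behind the grasp point.
Start: joints at [-1.375, 0.434, 0.025, 1.573, -0.012, 1.134, -0.075], TCP at [0.184, 0.597, 0.21] pointing down, gripper open.
Joint ranges: [-2.62, 2.62], [-0.44, 2.09], [-1.27, 1.32], [0.08, 2.57], [-1.32, 4.46], [0.12, 2], [-2.74, 2.74]. Speed limits (rad/s): [2.22, 2.22, 3.01, 3.01, 3.14, 3.14, 3.14].

INTERFACE

Orientations are given as a unit quaternion [x, y, z, w].
In Python, from rig import manip gives the robot as it stands.
- The arm moves only by the tool move_arm, never from a script. Its argument "motion" is text: rows parted by semicolons, each of 6 numbers parted by spaces: the shift along the tool's x, y, z in cm, then the turn, a rotation vector about the tool's x, y, z in rad. A call has exactly 5 rows; each row is the pose to reach, as a shift and turn from the pose measured when the call began, along the tool's axes at that moment; what a row does not reach only later rows make up. A row lasts 1/10 s, in which the tool goes at most 50 mm and 8.59 degrees, less where a joint would pass 70% of its speed; a pose out of reach is approached as far as the arm can. A call with a gripper value outside its range is refused whole. "gripper" is the finger opening in cm, from 0 to 9.18, set as the call begins (left out, the last holds). The fingers move at their own pace and stop on an object; "squeeze" is the grip in N (left out, the last holds). Time passes only in rows, so rows that repeat a pose let the fingers close, or fill a call up. It gives the time, the measured TCP pose, the force and the opening at its end, in the units of the state.
- manip.read_state(): the state, without advancing time (a new reading comes with each control period).
- manip.grab_frame(name): name is "scene" or "side" or "wrist"; returns the picture (480x640x3 uint8, red, green, blue); there is no depth.
- manip.get_calibration(name): a dict with "vfov" (degrees; the focal length in pixels is half the picture's height over the tangent of half this angle, whatever the lens; pixels are square), "cx", "cy" (the principal point, pixels), "dist_coeffs" ([k1, k2, p1, p2, k3] as OpenCV has them; the pictures are not rectified), "R" (3x3) and "t" (3): a world point X has camera coordinates R X + t. Camera axes: x right, y down, z forward; pixel columns grow to the right and rows downward; lengths in m; the calibration is good to about 2 mm. A picture is of the moment at which its call begins: read the wrist's pose just before it. get_calibration takes no time and is no camera call; for the wrist camera it gives the pose at the moment of the call.
- manip.sign_off(): hands the job in, once; it reports no verdict.
The state is a dict: "time": time; "joints": joint angles; "joint_velocities": joint speeds; "tau": joint torques, N m; "eef_pos": TCP position; "tool_rot": TCP orientation; "ft_force": force on the tool from outside, world axes, zero at the start; "moment": the same for the moment, N m; "gripper_width": finger opening in m.
Only numpy, scipy, OpenCV 4.12 (cv2) and the standard library are available. Lean on these libraries where they do the work, as an engineer would, in place of code of your own. Each camera call takes 0.05 s, during which the arm holds its last target. There are 200 camera calls.

## Working session

There is one attempt and no reset: what is moved stays moved. The work goes in short steps, Python scripts to look and compute and a tool call to move; the robot and the scene stay as the last step left them, time stands still between calls to the robot, and variables do not carry over. Pictures are saved under pics/ and viewed, on a budget of 14 in all, crops included, one or two more only if the job needs it, and the job is handed in when it is done.

Besides the shell and the picture viewer there is one more tool, called after "Request:" as a command line: name --argument value ..., lists and objects as JSON in quotes. move_arm: Moves the arm, as the interface text tells. Its arguments: {"type":"object","properties":{"motion":{"type":"string"},"gripper":{"type":"number"},"squeeze":{"type":"number"}},"required":["motion"]}

```bash
ls; mkdir -p pics
python3 - <<'E'
from rig import manip
import cv2,numpy as np
s=manip.read_state();print(s)
for n in("scene","side"):
    im=manip.grab_frame(n);cv2.imwrite(f"pics/{n}0.png",im[:,:,::-1]);c=manip.get_calibration(n);print(n,c)
print(manip.get_calibration("wrist"))
E
```

```text
pics
{'time': 0.0, 'joints': array([-1.37459845,  0.43520578,  0.02497761,  1.57407358, -0.01162092,
        1.13400101, -0.07510572]), 'joint_velocities': array([ 0.00130842, -0.00028437,  0.00162362,  0.00010109,  0.00142002,
        0.00022629,  0.00125303]), 'tau': array([-2.61732042e-03, -6.67859888e+01,  9.83480997e-01, -3.14461827e+01,
       -6.08221767e-02,  4.30641964e-02,  1.39301678e-04]), 'eef_pos': array([0.1838789 , 0.5967874 , 0.20886482]), 'tool_rot': array([ 1.48887432e-01,  9.88853851e-01, -7.69379054e-04, -5.36061152e-05]), 'ft_force': array([-0.53664099,  0.46666478, -0.35857992]), 'moment': array([-0.01352   , -0.00998872,  0.05032815]), 'gripper_width': 0.0918885385167301}
scene {'vfov': 55.063877062896445, 'cx': 319.09750051619847, 'cy': 241.16743193891347, 'dist_coeffs': array([0.01482137, 0.        , 0.        , 0.        , 0.        ]), 'R': array([[-0.42222393,  0.90642675, -0.01084   ],
       [ 0.55557695,  0.24930806, -0.79320851],
       [-0.71628291, -0.34093407, -0.60885363]]), 't': array([ 0.25260393, -0.23987284,  1.07908944])}
side {'vfov': 52.73078589901516, 'cx': 324.2957079120595, 'cy': 238.7011834046162, 'dist_coeffs': array([-0.01994934,  0.        ,  0.        ,  0.        ,  0.        ]), 'R': array([[-0.7517093 , -0.65947903,  0.00453141],
       [-0.44953316,  0.50735014, -0.73519778],
       [ 0.48254851, -0.55469202, -0.67783751]]), 't': array([0.37807263, 0.28800605, 0.39557347])}
{'vfov': 66.6661257852914, 'cx': 319.2585657081924, 'cy': 237.50148751085308, 'dist_coeffs': array([-0.06634448,  0.        ,  0.        ,  0.        ,  0.        ]), 'R': array([[ 2.93849410e-01,  9.55851352e-01, -8.47257579e-04],
       [ 9.22934075e-01, -2.83499088e-01,  2.60424578e-01],
       [ 2.48686988e-01, -7.73075714e-02, -9.65493823e-01]]), 't': array([-0.62561816, -0.0331995 ,  0.38833616])}
```

View pics/scene0.png

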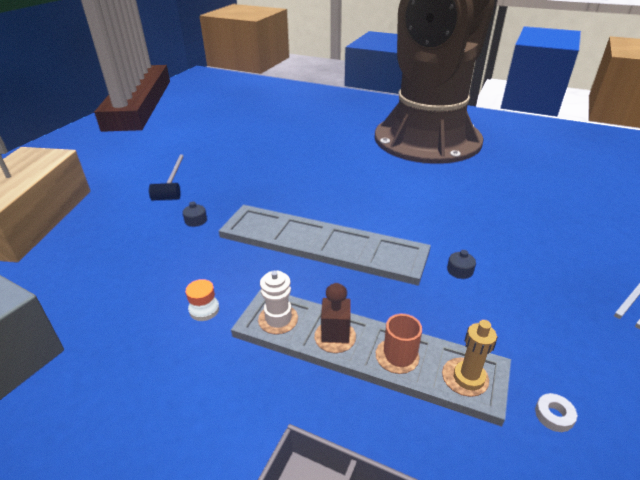

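View pics/side0.png

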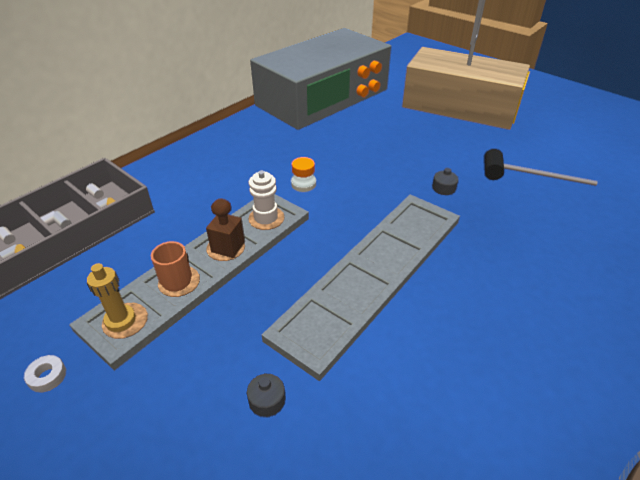

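Scene (robot at the top, its left = image right): near the robot is the empty rack, corners about (248,208), (429,239), (421,272), (220,236). The cork rack is farther out. From the robot's left it holds whistle (471,375), cup (403,326 rim), stopper (knob 336,293) and pillar (pin 275,274). The side view agrees: whistle tip (98,267), cup rim (170,254), knob (221,207), pin (262,174).

```bash
cat > h.py <<'E'
import numpy as np,cv2
from rig import manip
from scipy.optimize import least_squares
from scipy.spatial.transform import Rotation as Ro
def proj(c,X):
    f=240/np.tan(np.radians(c['vfov'])/2);K=np.array([[f,0,c['cx']],[0,f,c['cy']],[0,0,1]])
    return cv2.projectPoints(np.asarray(X,float).reshape(-1,3),cv2.Rodrigues(c['R'])[0],c['t'],K,c['dist_coeffs'])[0].reshape(-1,2)
def snap(n,fn=None):
    c=manip.get_calibration(n);im=manip.grab_frame(n)[:,:,::-1].copy()
    if fn: cv2.imwrite('pics/'+fn,im)
    return c,im
def fitxy(obs,z):  # obs list of (calib,uv)
    r=least_squares(lambda p:np.concatenate([proj(c,[p[0],p[1],z])[0]-uv for c,uv in obs]),[.6,0.])
    return r.x,r.fun
def rackpts(p,pts):
    c,s=np.cos(p[2]),np.sin(p[2]);return np.array([[p[0]+c*x-s*y,p[1]+s*x+c*y,z] for x,y,z in pts])
def delta(pos,quat=None,s=None):
    "shift (cm) in the present tool axes and turn to a target pose"
    s=s or manip.read_state();R=Ro.from_quat(s['tool_rot'])
    d=R.inv().apply(np.array(pos)-s['eef_pos'])*100
    w=(R.inv()*Ro.from_quat(quat)).as_rotvec() if quat is not None else np.zeros(3)
    return np.round(d,2),np.round(w,3)
E
python3 - <<'E'
from h import *
S=manip.get_calibration('scene');D=manip.get_calibration('side')
for n,z,a,b in(("whistle",.104,(485,325),(98,268)),("cup",.064,(403,326),(170,254)),("stopper",.079,(336,293),(221,207)),("pillar",.093,(275,274),(262,174))):
    print(n,*fitxy([(S,a),(D,b)],z))
# racks: corners in order (x-,y-)(x-,y+)(x+,y+)(x+,y-) local, top z=.014
q=[(-.043,-.17,.014),(-.043,.17,.014),(.043,.17,.014),(.043,-.17,.014)]
for n,A,B in(("bare",[(248,208),(429,239),(422,270),(220,236)],[(459,215),(321,373),(264,336),(410,196)]),
 ("cork",[(258,297),(507,361),(501,402),(234,331)],[(308,213),(114,362),(73,324),(262,193)])):
    f=lambda p:np.concatenate([(proj(S,rackpts(p,q))-A).ravel(),(proj(D,rackpts(p,q))-B).ravel()])
    r=least_squares(f,[.6,0,0],loss='soft_l1',f_scale=2);print(n,r.x,np.round(f(r.x),1))
    for y in(.123,.041,-.041,-.123):print(rackpts(r.x,[(0,y,.009)]).round(4))
snap('wrist','w0.png')
E
```

```text
whistle [0.64114755 0.21260524] [-0.49962016 -1.03142358 -1.05110466 -0.1889401 ]
cup [0.64163183 0.12896116] [ 0.17803251 -0.66869966 -0.42750544 -0.60699962]
stopper [0.64268645 0.04256869] [-1.18974773  2.10577589  1.12207493  2.9274396 ]
pillar [ 0.64989261 -0.03482385] [ 0.08203763 -1.46842037 -1.0153726  -0.87331443]
bare [ 0.46527751 -0.0565083   0.07601714] [-5.5 -3.3  1.6  4.6 -1.5  7.4 -1.9 -5.   0.4  0.8  1.4  3.8 -0.8  1.1
 -0.9 -1.5]
[[0.4559 0.0661 0.009 ]]
[[ 0.4622 -0.0156  0.009 ]]
[[ 0.4684 -0.0974  0.009 ]]
[[ 0.4746 -0.1792  0.009 ]]
cork [0.64641201 0.08298585 0.06077091] [ 0.  -8.6  0.6 -3.7  1.5 15.8 -6.8  0.2  0.2 -3.1  0.3  1.2 -1.6  0.5
  4.3 -4.2]
[[0.6389 0.2058 0.009 ]]
[[0.6439 0.1239 0.009 ]]
[[0.6489 0.0421 0.009 ]]
[[ 0.6539 -0.0398  0.009 ]]
```

View pics/w0.png

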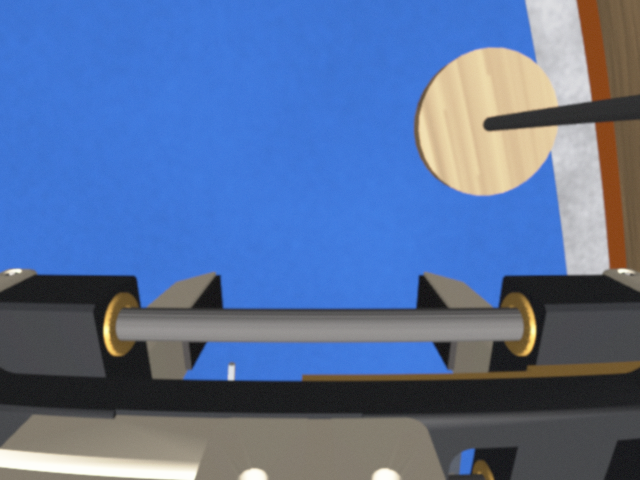

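Wrist view: the fingers are at rows 275–370, open, and the camera sits on the tool's +x side. I'll raise and square up to the racks, then look from above both.

Request:
move_arm --motion "0 0 -4 0 0 -0.12; 0 0 -8 0 0 -0.24; 0 0 -12 0 0 -0.364; 0 0 -15 0 0 -0.364; 0 0 -15 0 0 -0.364"

```text
time: 0.65
eef_pos: [0.1844, 0.5987, 0.3638]
tool_rot: [-0.032, 0.999, 0.003, 0.001]
ft_force: [0.0, -0.7, -0.2]
gripper_width: 0.0917
```

Run:
```python
from h import *
s=manip.read_state();print(s['eef_pos'],s['joints'],s['ft_force'],s['time'])
print(delta((.66,.02,.36),[-.0325,.9995,0,0],s))
```

```text
[0.18437258 0.59869408 0.36376663] [-1.33166536  0.36118269 -0.03857232  1.30876554  0.01370009  1.46572558
  0.26666511] [ 0.03882087 -0.65595796 -0.16121664] 0.65
(array([-43.7 , -60.84,   0.09]), array([ 0.006,  0.002, -0.   ]))
```

Request:
move_arm --motion "-2.2 -3 0 0 0 0; -4.4 -6.1 0 0 0 0; -6.6 -9.1 0 0 0 0; -8.8 -12.2 0 0 0 0; -11 -15.2 0 0 0 0"

```text
time: 1.15
eef_pos: [0.3047, 0.4524, 0.362]
tool_rot: [-0.032, 0.999, 0.002, 0.0]
ft_force: [1.1, -0.3, 0.0]
gripper_width: 0.092
```

Request:
move_arm --motion "-2.2 -3 0 0 0 0; -4.4 -6.1 0 0 0 0; -6.6 -9.1 0 0 0 0; -8.8 -12.2 0 0 0 0; -11 -15.2 0 0 0 0"

```text
time: 1.65
eef_pos: [0.4248, 0.3061, 0.3606]
tool_rot: [-0.032, 0.999, 0.002, -0.0]
ft_force: [1.1, 0.7, -0.8]
gripper_width: 0.0916
```

Request:
move_arm --motion "-2.2 -3 0 0 0 0; -4.4 -6.1 0 0 0 0; -6.6 -9.1 0 0 0 0; -8.8 -12.2 0 0 0 0; -11 -15.2 0 0 0 0"

```text
time: 2.15
eef_pos: [0.5447, 0.16, 0.3591]
tool_rot: [-0.032, 0.999, 0.002, -0.001]
ft_force: [-0.1, 0.1, 1.0]
gripper_width: 0.0917
```

Request:
move_arm --motion "-3 -4.5 0 0 0 0; -6 -9 0 0 0 0; -9 -12 0 0 0 0; -10.5 -14.5 0 0 0 0; -10.5 -14.5 0 0 0 0"

```text
time: 2.65
eef_pos: [0.6599, 0.0161, 0.3563]
tool_rot: [-0.028, 1.0, -0.0, -0.002]
ft_force: [-0.6, -0.6, 0.1]
gripper_width: 0.0918
```

Run:
```python
from h import *
s=manip.read_state();print(s['eef_pos'],s['tool_rot'],s['joints'],s['time'],abs(s['joint_velocities']).max())
c,im=snap('wrist','w1.png')
import pickle;pickle.dump((c,im),open('w1.pkl','wb'))
for n,p in(('wh',(.6411,.2126,.104)),('cup',(.6416,.129,.064)),('st',(.6427,.0426,.079)),('pil',(.6499,-.0348,.093))):print(n,proj(c,p))
for p in((.4653,-.0565,.0760),(.6464,.083,.0608)):print(proj(c,rackpts(p,[(-.043,-.17,.014),(-.043,.17,.014),(.043,.17,.014),(.043,-.17,.014)])).round())
```

```text
[0.65994076 0.01609765 0.35625609] [-2.81341871e-02  9.99602606e-01 -7.62129841e-05 -1.75820037e-03] [-0.31697344  0.43627474  0.34881169  1.24325108 -0.14515428  1.4897815
  1.6408423 ] 2.65 0.0543062501105358
wh [[483.96079072 194.75079838]]
cup [[407.05020137 186.59380658]]
st [[340.52207964 184.79469269]]
pil [[276.43485304 188.52150689]]
[[141.  11.]
 [402.   2.]
 [401.  72.]
 [147.  79.]]
[[245. 153.]
 [487. 153.]
 [481. 213.]
 [248. 214.]]
```

View pics/w1.png

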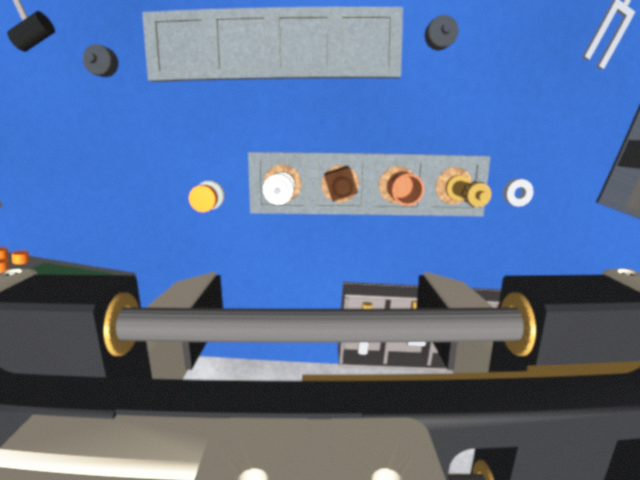

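Wrist view: the bare rack is at top, (143,10)–(402,78). The cork rack spans (249,153)–(490,215), with pillar (279,187), stopper (341,184, turned ~15°), cup (406,187) and whistle (tip 480,195). Predictions agree within a few px. Next, refine the racks and the stopper's yaw.

Run:
```python
from h import *
import pickle
c,im=pickle.load(open('w1.pkl','rb'))
f=240/np.tan(np.radians(c['vfov'])/2);K=np.array([[f,0,c['cx']],[0,f,c['cy']],[0,0,1]])
def plane(uv,z):
    n=cv2.undistortPoints(np.asarray(uv,float).reshape(-1,1,2),K,c['dist_coeffs']).reshape(-1,2)
    d=np.c_[n,np.ones(len(n))]@c['R'];C=-c['R'].T@c['t'];return (C+d*((z-C[2])/d[:,2])[:,None])[:,:2]
hsv=cv2.cvtColor(im,cv2.COLOR_BGR2HSV)
def rect(mask,roi,z,open_=True):
    m=np.zeros_like(mask);x0,y0,x1,y1=roi;m[y0:y1,x0:x1]=mask[y0:y1,x0:x1]
    if open_: m=cv2.morphologyEx(m,cv2.MORPH_OPEN,np.ones((3,3)))
    n,l,st,ce=cv2.connectedComponentsWithStats(m);k=1+np.argmax(st[1:,4]);cn=cv2.findContours((l==k).astype(np.uint8),0,cv2.CHAIN_APPROX_NONE)[0][0]
    P=plane(cn.reshape(-1,2),z)*1000;r=cv2.minAreaRect(P.astype(np.float32));print(np.round(r[0],1),np.round(r[1],1),round(r[2],1),'area',st[k,4]);return P
nb=((hsv[...,1]<110)|(hsv[...,0]<90)).astype(np.uint8)
rect(nb,(120,2,420,95),.014);rect(nb,(235,140,497,225),.014)
dark=((im.max(2)<110)&(im[...,2]>=im[...,0])).astype(np.uint8)
rect(dark,(318,160,366,210),.058)
print(plane([(279,187)],.093),plane([(406,187)],.064),plane([(480,195)],.104),plane([(342,186)],.079))
cv2.imwrite('pics/z1.png',cv2.resize(im[145:225,240:500],None,fx=3,fy=3,interpolation=cv2.INTER_CUBIC))
```

```text
[469.5 -55.7] [ 87.8 340. ] 3.6 area 18220
[646.6  90.9] [ 86.9 348.6] 2.5 area 14690
[642.3  43.1] [36.7 29.2] 20.8 area 367
[[ 0.64790388 -0.03177579]] [[0.64220174 0.12770485]] [[0.64170615 0.20781411]] [[0.64407927 0.04453016]]
```

View pics/z1.png

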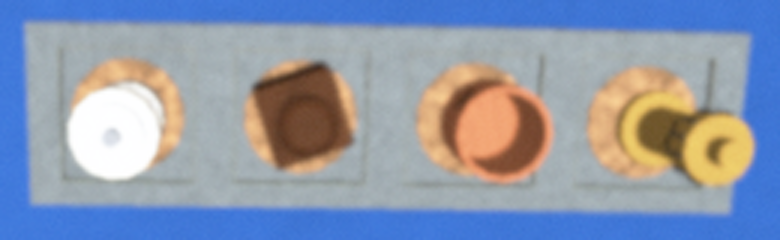

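Request:
move_arm --motion "0 3 1 0 0 0.145; 0 6 2 0 0 0.29; 0 10 3 0 0 0.435; 0 13 4 0 0 0.58; 0 16 5 0 0 0.725"

```text
time: 3.2
eef_pos: [0.6479, 0.1822, 0.3061]
tool_rot: [0.329, 0.944, 0.001, -0.003]
ft_force: [0.0, -0.6, 0.1]
gripper_width: 0.092
```

Request:
move_arm --motion "0 0 0 0 0 0.145; 0 0 0 0 0 0.29; 0 0 0 0 0 0.435; 0 0 0 0 0 0.58; 0 0 0 0 0 0.725"

```text
time: 3.7
eef_pos: [0.6466, 0.184, 0.3056]
tool_rot: [0.644, 0.765, -0.001, -0.004]
ft_force: [0.4, 0.1, -0.5]
gripper_width: 0.092
```

```bash
cat >> h.py <<'E'
def quat(yaw): # tool x along the row's +y, tool y along its +x, for a rack yaw
    return Ro.from_matrix(np.array([[-np.sin(yaw),np.cos(yaw),0],[np.cos(yaw),np.sin(yaw),0],[0,0,-1]])).as_quat()
def plane(c,uv,z):
    f=240/np.tan(np.radians(c['vfov'])/2);K=np.array([[f,0,c['cx']],[0,f,c['cy']],[0,0,1]])
    n=cv2.undistortPoints(np.asarray(uv,float).reshape(-1,1,2),K,c['dist_coeffs']).reshape(-1,2)
    d=np.c_[n,np.ones(len(n))]@c['R'];C=-c['R'].T@c['t'];return (C+d*((z-C[2])/d[:,2])[:,None])[:,:2]
E
python3 - <<'E'
from h import *
s=manip.read_state();print(s['eef_pos'],s['joints'],s['time'])
print(delta((.6415,.21,.20),quat(.055),s))
E
```

```text
[0.64655399 0.18399609 0.30560735] [-0.72793734  0.50884443  0.6335956   1.32191137 -0.3012461   1.41028238
  0.06572472] 3.7
(array([ 2.6 ,  0.  , 10.57]), array([-0.006, -0.004,  0.117]))
```

Request:
move_arm --motion "0.6 0 2.1 0 0 0.04; 1.2 0 4.2 -0.003 0 0.08; 1.8 0 6.3 -0.006 -0.004 0.117; 2.6 0 8.5 -0.006 -0.004 0.117; 2.6 0 10.5 -0.006 -0.004 0.117"

```text
time: 4.2
eef_pos: [0.6394, 0.2135, 0.199]
tool_rot: [0.686, 0.727, 0.0, -0.001]
ft_force: [0.0, -0.6, -0.8]
gripper_width: 0.0922
```

Run:
```python
from h import *
s=manip.read_state();print(s['eef_pos'],s['time'])
c,im=snap('wrist','w2.png')
import pickle;pickle.dump((c,im),open('w2.pkl','wb'))
for n,p in(('wh',[(.6415,.21,.104),(.6415,.21,.022)]),('cup',(.642,.128,.064)),('tcpaxis',[(*s['eef_pos'][:2],z) for z in (.03,.1)])):print(n,proj(c,p))
```

```text
[0.63938622 0.21345106 0.19900612] 4.2
wh [[320.79499351 240.20370713]
 [320.55003499 218.10168255]]
cup [[315.90842995 313.57362155]]
tcpaxis [[318.5844793  216.17509422]
 [318.31988159 234.38188791]]
```

View pics/w2.png

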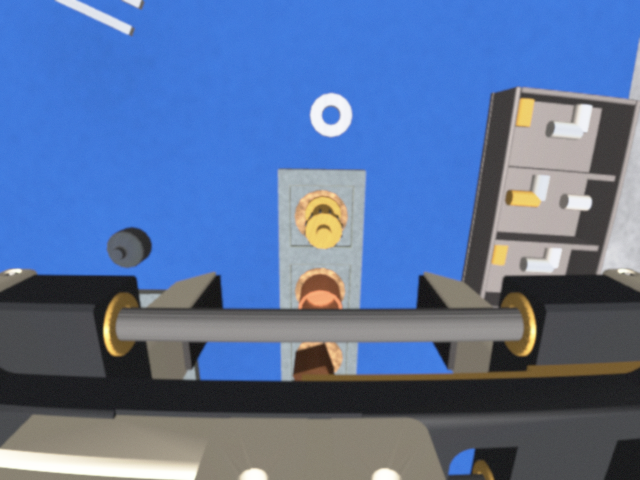

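Wrist view: whistle tip at (323,230), foot centre at about (322,207), rack end edge at row 170 (columns 278–366), cup at (320,292).

Run:
```python
from h import *
import pickle
c,im=pickle.load(open('w2.pkl','rb'))
t=plane(c,[(323,230)],.104)[0];print('tip',t,'foot',plane(c,[(322,207)],.022),'barrel',plane(c,[(323.5,231.5)],.090),'rack end',plane(c,[(278,170),(366,170)],.014))
print(delta((*((t+plane(c,[(323.5,231.5)],.09)[0])/2),.13),quat(.055)))
```

```text
tip [0.64268876 0.2181227 ] foot [[0.64224901 0.22111589]] barrel [[0.64349819 0.21350028]] rack end [[0.59737454 0.25365221]
 [0.68294873 0.2587374 ]]
(array([0.31, 0.58, 6.56]), array([-0.006, -0.   ,  0.003]))
```

Request:
move_arm --motion "0.1 0.4 2.5 -0.006 0 0.003; 0.1 0.4 5 -0.006 0 0.003; 0.1 0.4 7.5 -0.006 0 0.003; 0.1 0.4 10 -0.006 0 0.003; 0.1 0.4 11 -0.006 0 0.003"

```text
time: 4.75
eef_pos: [0.6389, 0.2145, 0.0835]
tool_rot: [0.687, 0.727, -0.001, -0.001]
ft_force: [-0.3, 1.0, -0.1]
gripper_width: 0.0919
```

Request:
move_arm --motion "0 0 0.8 0 0 0; 0 0 1.6 0 0 0; 0 0 2.3 0 0 0; 0 0 2.8 0 0 0; 0 0 2.9 0 0 0"

```text
time: 5.25
eef_pos: [0.6387, 0.2144, 0.0542]
tool_rot: [0.687, 0.727, -0.001, -0.001]
ft_force: [0.6, 1.2, 0.3]
gripper_width: 0.0919
```

Request:
move_arm --motion "0 0.2 -0.2 0 0 0; 0 0.4 -0.3 0 0 0; 0 0.4 -0.3 0 0 0; 0 0.4 -0.3 0 0 0; 0 0.4 -0.3 0 0 0" --gripper 4 --squeeze 15

```text
time: 5.75
eef_pos: [0.6428, 0.2147, 0.0573]
tool_rot: [0.687, 0.727, -0.001, -0.001]
ft_force: [0.0, 0.3, -0.3]
gripper_width: 0.0565
```

Request:
move_arm --motion "0 0 0 0 0 0; 0 0 0 0 0 0; 0 0 0 0 0 0; 0 0 0 0 0 0; 0 0 0 0 0 0" --gripper 1.5

```text
time: 6.25
eef_pos: [0.6427, 0.2147, 0.0573]
tool_rot: [0.687, 0.727, -0.001, -0.001]
ft_force: [-0.4, -0.7, 0.6]
gripper_width: 0.0293
```

Request:
move_arm --motion "0 0 0 0 0 0; 0 0 0 0 0 0; 0 0 0 0 0 0; 0 0 0 0 0 0; 0 0 0 0 0 0"

```text
time: 6.75
eef_pos: [0.6427, 0.2147, 0.0573]
tool_rot: [0.687, 0.727, -0.001, -0.001]
ft_force: [-0.7, 0.6, -0.4]
gripper_width: 0.0294
```

The fingers stopped at 29.4 mm, on the 30 mm barrel's lower edge instead of the tube. Going lower would bring the tip against the gripper body. The barrel is an 18 mm tall cylinder, so I'll regrip centred on it.

Request:
move_arm --motion "0 0 0 0 0 0; 0 0 0 0 0 0; 0 0 -0.7 0 0 0; 0 0 -1.4 0 0 0; 0 0 -2.1 0 0 0" --gripper 4.5

```text
time: 7.25
eef_pos: [0.6431, 0.2147, 0.0792]
tool_rot: [0.687, 0.727, -0.001, -0.001]
ft_force: [0.3, -0.0, -0.1]
gripper_width: 0.0451
```

Request:
move_arm --motion "0 0 0 0 0 0; 0 0 0 0 0 0; 0 0 0 0 0 0; 0 0 0 0 0 0; 0 0 0 0 0 0" --gripper 2 --squeeze 25

```text
time: 7.75
eef_pos: [0.6429, 0.2146, 0.0789]
tool_rot: [0.687, 0.727, -0.001, -0.001]
ft_force: [0.2, -0.2, 0.6]
gripper_width: 0.0201
```

Request:
move_arm --motion "0 0 0 0 0 0; 0 0 -0.3 0 0 0; 0 0 -0.8 0 0 0; 0 0 -1.4 0 0 0; 0 0 -2 0 0 0"

```text
time: 8.25
eef_pos: [0.6431, 0.2146, 0.0997]
tool_rot: [0.687, 0.727, -0.001, -0.001]
ft_force: [-0.1, -0.8, -1.1]
gripper_width: 0.0199
```

Run:
```python
from h import *
s=manip.read_state();print(s['eef_pos'],s['joints'],s['time'],s['ft_force'],s['gripper_width'])
c,im=snap('side','s1.png')
cv2.imwrite('pics/s1c.png',cv2.resize(im[150:400,0:330],None,fx=2,fy=2))
```

```text
[0.64312087 0.21464869 0.09974944] [-0.75405405  0.67206079  0.5792779   1.58284422 -0.4139051   1.01492062
  0.00367887] 8.25 [-0.05162387 -0.80744616 -1.06976027] 0.01994023465999076
```

View pics/s1c.png

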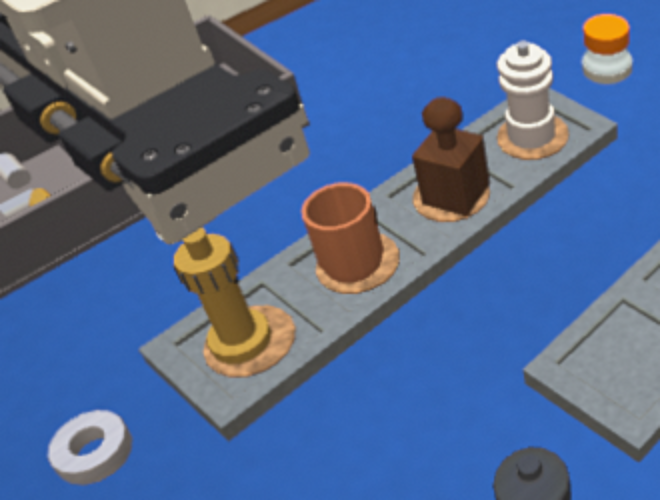

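The side view shows the whistle standing on its pad, undisturbed (tip crop 195,240), with the gripper apparently behind it and nothing held. I'll project the TCP to see the offset.

Run:
```python
from h import *
s=manip.read_state();D=manip.get_calibration('side');e=s['eef_pos']
T=lambda p:(proj(D,p)-[0,150])*2
print('tcp,tip,palm',T([e,e-[0,0,.017],e+[0,0,.049]]).round())
R=Ro.from_quat(s['tool_rot']).as_matrix();print(R.round(3))
print('whistle tip/foot pred',T([(.6427,.2146,.104),(.6427,.2146,.012)]).round())
print('body corners',T([e+R@np.array([a,b,-.049]) for a in(-.0375,.0375) for b in(-.095,.095)]).round())
S,im=snap('scene','sc1.png');print('scene tcp',proj(S,[e,(.6427,.2146,.104)]))
cv2.imwrite('pics/sc1c.png',cv2.resize(im[180:430,380:640],None,fx=2,fy=2))
```

```text
tcp,tip,palm [[190. 240.]
 [199. 261.]
 [159. 172.]]
[[-0.056  0.998 -0.002]
 [ 0.998  0.056  0.   ]
 [ 0.001 -0.002 -1.   ]]
whistle tip/foot pred [[189. 236.]
 [238. 343.]]
body corners [[339. 213.]
 [127.  68.]
 [202. 308.]
 [ -4. 135.]]
scene tcp [[485.59354206 328.38411329]
 [486.22781521 325.58251541]]
```

View pics/sc1c.png

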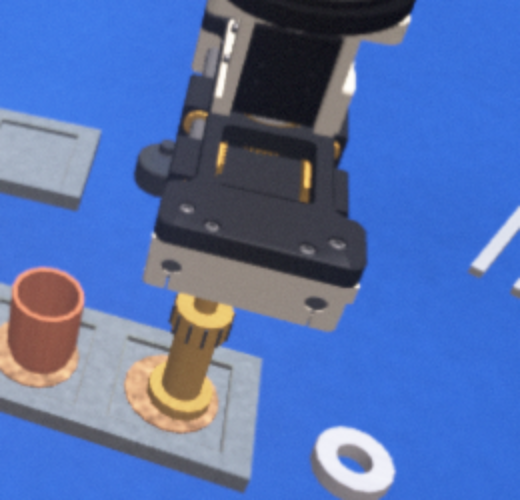

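Run:
```python
from h import *
s=manip.read_state();c,im=snap('wrist','w3.png');print(s['eef_pos'],s['gripper_width'])
e=s['eef_pos'];print('tcp,fingertip',proj(c,[e,e-[0,0,.017]]).round())
D,jm=snap('side')
o=np.hstack([cv2.resize(im[160:480,140:500],(450,400)),cv2.resize(jm[200:300,30:115],(340,400),interpolation=cv2.INTER_CUBIC)]);cv2.imwrite('pics/w3m.png',o)
```

```text
[0.64372359 0.21477182 0.10030567] 0.02009231974520847
tcp,fingertip [[318. 283.]
 [318. 271.]]
```

View pics/w3m.png

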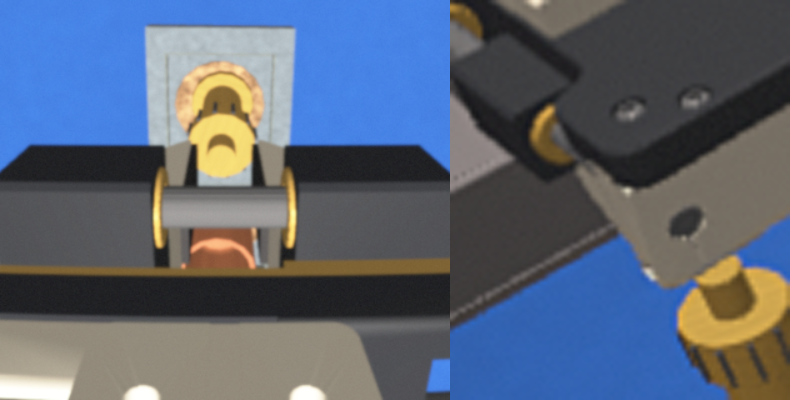

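In the wrist view the fingers flank the whistle axis correctly in x/y. But in the side view the fingertips look clearly higher than z=0.083. The finger gap in the first wrist picture (200 px for 92 mm) also implies tips ~30 mm higher than stated. Checking nose_length.

Run:
```python
from h import *
print(manip.nose_length,[a for a in dir(manip) if a[0]!='_'])
s=manip.read_state();c=manip.get_calibration('wrist');R=Ro.from_quat(s['tool_rot'])
C=-c['R'].T@c['t'];print('cam in tool',R.inv().apply(C-s['eef_pos']),'axis',R.inv().apply(c['R'][2]))
# where would inner finger edges (y=+-.046,x=.0095) project for different tool z, when open: seen cols 220/418 row 275 
for z in(-.04,-.03,-.02,-.01,0,.01,.017):
    print(z,proj(c,[s['eef_pos']+R.apply([.0095,y,z]) for y in(-.046,.046)]).round().tolist())
```

```text
0.017 ['MotionError', 'get_calibration', 'grab_frame', 'nose_length', 'read_state', 'sign_off']
cam in tool [ 0.07073653  0.00074547 -0.17412954] axis [-2.59687438e-01  5.53816010e-04  9.65692564e-01]
-0.04 [[203.0, 298.0], [432.0, 298.0]]
-0.03 [[210.0, 288.0], [425.0, 288.0]]
-0.02 [[216.0, 280.0], [419.0, 280.0]]
-0.01 [[222.0, 272.0], [413.0, 272.0]]
0 [[227.0, 265.0], [408.0, 265.0]]
0.01 [[231.0, 259.0], [404.0, 259.0]]
0.017 [[234.0, 255.0], [401.0, 255.0]]
```

Run:
```python
from h import *
s=manip.read_state();e=s['eef_pos'];R=Ro.from_quat(s['tool_rot']);print(e)
for n,uv,sg in(('side',[(154,227.5),(85,270)],-1),('scene',[(452.5,321.5),(545,345)],1)):
    c=manip.get_calibration(n)
    X=lambda p:[e+R.apply([a,sg*p[1],p[2]]) for a in(-p[0],p[0])]
    r=least_squares(lambda p:(proj(c,X(p))-uv).ravel(),[.037,.05,-.05]);print(n,r.x,r.fun.round(1))
```

```text
[0.6430528  0.21475012 0.09925173]
side [ 0.03490835  0.08724626 -0.08623148] [-0.3 -0.5  0.3  0.4]
scene [ 0.03431615  0.09191985 -0.09220901] [ 0.2 -0.6 -0.1  0.5]
```

Both fixed cameras put the gripper body's underside 89 mm behind the TCP, against the stated 49 mm. That agrees with the finger-gap scale and both closing results. So the real fingers sit ~40 mm higher than the frame says, with fingertips about 20 mm behind the TCP. I'll grip with eef z = grip height − 0.040, starting with the whistle's barrel (grip z 0.081 → eef 0.041).

Request:
move_arm --motion "0 0 0 0 0 0; 0 0 0 0 0 0; 0 0 1 0 0 0; 0 0 2 0 0 0; 0 0 3 0 0 0" --gripper 6

```text
time: 8.95
eef_pos: [0.6425, 0.2147, 0.0678]
tool_rot: [0.687, 0.727, -0.002, -0.001]
ft_force: [-0.2, 0.6, 0.1]
gripper_width: 0.0555
```

Request:
move_arm --motion "0 0 0.8 0 0 0; 0 0 1.6 0 0 0; 0 0 2.3 0 0 0; 0 0 2.8 0 0 0; 0 0 2.8 0 0 0"

```text
time: 9.45
eef_pos: [0.642, 0.2146, 0.039]
tool_rot: [0.687, 0.727, -0.002, -0.002]
ft_force: [-0.9, -0.8, -0.4]
gripper_width: 0.06
```

Request:
move_arm --motion "0 0 0 0 0 0; 0 0 0 0 0 0; 0 0 0 0 0 0; 0 0 0 0 0 0; 0 0 0 0 0 0" --gripper 1.5

```text
time: 9.95
eef_pos: [0.6422, 0.2146, 0.0393]
tool_rot: [0.687, 0.727, -0.002, -0.002]
ft_force: [-0.2, 0.3, 0.6]
gripper_width: 0.0293
```

Request:
move_arm --motion "0 0 0 0 0 0; 0 0 0 0 0 0; 0 0 0 0 0 0; 0 0 0 0 0 0; 0 0 0 0 0 0"

```text
time: 10.45
eef_pos: [0.6422, 0.2146, 0.0393]
tool_rot: [0.687, 0.727, -0.002, -0.002]
ft_force: [-0.8, 0.3, 0.7]
gripper_width: 0.0292
```

Request:
move_arm --motion "0 0 -0.5 0 0 0; 0 0 -2.5 0 0 0; 0 0 -5 0 0 0; 0 0 -8 0 0 0; 0 0 -11.5 0 0 0"

```text
time: 10.95
eef_pos: [0.6419, 0.2145, 0.1548]
tool_rot: [0.687, 0.727, -0.003, -0.002]
ft_force: [-0.4, 0.5, -1.0]
gripper_width: 0.0293
```

Run:
```python
from h import *
s=manip.read_state();print(s['eef_pos'],s['joints'],s['ft_force'],s['gripper_width'])
print(delta((.476,-.179,.155),quat(.064),s))
```

```text
[0.64192308 0.21445285 0.15480902] [-0.77073369  0.62056029  0.60899526  1.52811578 -0.3790446   1.11958613
 -0.02466889] [-0.40236973  0.48137783 -0.98091206] 0.029258253565121715
(array([-38.36, -18.76,   0.13]), array([-0.006,  0.001, -0.008]))
```

Request:
move_arm --motion "-2 -1 0 0 0 0; -5 -2.4 0 0 0 0; -8 -3.9 0 0 0 0; -11 -5.4 0 0 0 0; -14 -6.8 0 -0.006 0 -0.008"

```text
time: 11.45
eef_pos: [0.5811, 0.0696, 0.1557]
tool_rot: [0.684, 0.729, -0.0, 0.0]
ft_force: [0.6, -0.7, -0.2]
gripper_width: 0.0293
```

Request:
move_arm --motion "-3 -1.5 0 0 0 0; -6 -2.9 0 0 0 0; -9 -4.4 0 0 0 0; -12 -5.9 0 0 0 0; -14 -6.9 0 0 0 0"

```text
time: 11.95
eef_pos: [0.5199, -0.0771, 0.1563]
tool_rot: [0.685, 0.728, -0.0, 0.0]
ft_force: [0.7, -0.1, -2.2]
gripper_width: 0.0293
```

Request:
move_arm --motion "-2.5 -1.2 0 0 0 0; -5 -2.5 0 0 0 0; -7.5 -3.7 0 0 0 0; -9.5 -4.7 0 0 0 0; -10.4 -5.1 0 0 0 0"

```text
time: 12.45
eef_pos: [0.4742, -0.1862, 0.1568]
tool_rot: [0.686, 0.727, -0.0, 0.001]
ft_force: [-0.7, 0.1, -1.4]
gripper_width: 0.0291
```

Run:
```python
from h import *
s=manip.read_state();print(s['eef_pos'],s['joints'],s['ft_force'],s['gripper_width'],s['time'])
print(delta((.476,-.179,.05),quat(.064),s))
c,im=snap('wrist','w4.png')
q=[(x,y,.014) for y in(-.123,-.041) for x,y in((-.031,y-.031),(-.031,y+.031),(.031,y+.031),(.031,y-.031))]
P=proj(c,rackpts((.4685,-.056,.064),q));
o=im.copy()
for k in(0,4):cv2.polylines(o,[P[k:k+4].astype(np.int32)],True,(0,0,255),1)
E=proj(c,rackpts((.4685,-.056,.064),[(-.043,-.17,.014),(.043,-.17,.014)])).astype(int);cv2.line(o,E[0].tolist(),E[1].tolist(),(0,255,255),1)
D,jm=snap('side');f=proj(D,[(.4764,-.1788,.009)])[0].astype(int);print(f)
a=cv2.resize(o[40:420,130:510],(400,400));x,y=f;b=cv2.resize(jm[max(y-150,0):max(y-150,0)+200,x-100:x+100],(400,400))
cv2.imwrite('pics/w4m.png',np.hstack([a,b]))
```

```text
[ 0.47419284 -0.18622877  0.15683171] [-0.26763214  0.34681338  0.70097209  1.96118225 -0.27566017  0.92862503
  0.62892354] [-0.6839654   0.08258809 -1.44913096] 0.029059387189437177 12.45
(array([ 0.73,  0.22, 10.68]), array([ 0.   ,  0.002, -0.006]))
[417 222]
```

View pics/w4m.png

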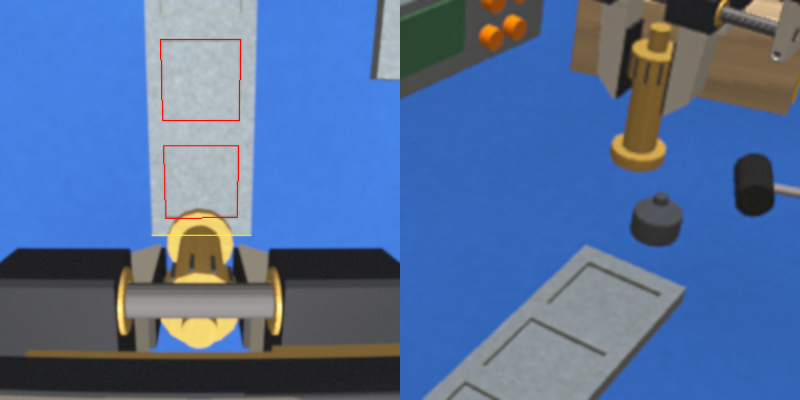

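The whistle is held upright (side view), and the predicted pockets and end edge overlay the bare rack well. Checking the whistle's offset in the grip from its foot's far edge (row ≈240), then lowering.

Run:
```python
from h import *
s=manip.read_state();c=manip.get_calibration('wrist');e=s['eef_pos'];b=e[2]-.0393+.012
for d in(-.006,-.003,0,.003,.006):print(d,proj(c,[(e[0],e[1]+d+.018,b+.01)])[0].round(1))
im=cv2.imread('pics/w4.png');col=im[225:290,320].astype(int);k=np.where((col[:,2]-col[:,0])>60)[0];print('first yellow row',225+k[:3])
row=im[262,250:390].astype(int);k=np.where((row[:,2]-row[:,0])>60)[0];print('cols',250+k.min(),250+k.max(),'mid pred',proj(c,[(e[0],e[1],b+.01)]))
print(delta((.4764,-.1788,.037),quat(.064),s))
```

```text
-0.006 [319.  250.3]
-0.003 [319.4 245.1]
0 [319.7 239.8]
0.003 [320.  234.5]
0.006 [320.4 229.1]
first yellow row [240 241 242]
cols 290 349 mid pred [[317.77052072 270.88016371]]
(array([ 0.64,  0.17, 11.97]), array([ 0.   ,  0.001, -0.005]))
```

Request:
move_arm --motion "0.4 0.1 2 0 0 0; 0.7 0.2 4 0 0 0; 0.7 0.3 6 0 0 0; 0.7 0.3 8 0 0 0; 0.7 0.3 9.5 0 0 0"

```text
time: 13.05
eef_pos: [0.4781, -0.176, 0.0604]
tool_rot: [0.685, 0.728, -0.0, -0.0]
ft_force: [-0.7, -0.3, -1.1]
gripper_width: 0.0291
```

Request:
move_arm --motion "0 0 0 0 0 0; 0 0 0 0 0 0; 0 0 0 0 0 0; 0 0 0 0 0 0; 0 0 0 0 0 0"

```text
time: 13.55
eef_pos: [0.4786, -0.176, 0.061]
tool_rot: [0.685, 0.728, 0.0, 0.0]
ft_force: [-1.0, 0.4, -1.3]
gripper_width: 0.0293
```

Request:
move_arm --motion "-0.2 -0.2 0.6 0 0 0; -0.3 -0.2 1.2 0 0 0; -0.3 -0.2 1.8 0 0 0; -0.3 -0.2 2.2 0 0 0; -0.3 -0.2 2.3 0 0 0"

```text
time: 14.05
eef_pos: [0.4763, -0.1791, 0.0373]
tool_rot: [0.685, 0.728, -0.0, -0.0]
ft_force: [-0.0, -0.4, -1.0]
gripper_width: 0.0291
```

Request:
move_arm --motion "0 0 0.05 0 0 0; 0 0 0.1 0 0 0; 0 0 0.1 0 0 0; 0 0 0.15 0 0 0; 0 0 0.15 0 0 0"

```text
time: 14.55
eef_pos: [0.4767, -0.1791, 0.0362]
tool_rot: [0.685, 0.728, 0.0, 0.0]
ft_force: [-0.5, 0.1, 4.3]
gripper_width: 0.0291
```

Contact at the expected height (+4.3 N up). Release, rise, and go to the cup.

Request:
move_arm --motion "0 0 0 0 0 0; 0 0 0 0 0 0; 0 0 0 0 0 0; 0 0 -2 0 0 0; 0 0 -5 0 0 0" --gripper 6.5

```text
time: 15.05
eef_pos: [0.4754, -0.1788, 0.0855]
tool_rot: [0.685, 0.728, -0.001, -0.001]
ft_force: [0.1, -1.1, -0.6]
gripper_width: 0.063
```

Request:
move_arm --motion "0 0 -4 0 0 0; 0 0 -8 0 0 0; 3 2 -8 0 0 0; 6.5 4 -8 0 0 0; 10.5 6.5 -8 0 0 0"

```text
time: 15.55
eef_pos: [0.5344, -0.0697, 0.1661]
tool_rot: [0.686, 0.727, -0.001, -0.001]
ft_force: [0.8, -0.8, 0.3]
gripper_width: 0.065
```

Request:
move_arm --motion "4 2.4 0 0 0 0; 8 4.8 0 0 0 0; 12 7.3 0 0 0 0; 16 9.7 0 0 0 0; 19 11.8 0 0 0 0" --gripper 7.5

```text
time: 16.05
eef_pos: [0.6416, 0.1306, 0.1655]
tool_rot: [0.685, 0.728, -0.0, -0.001]
ft_force: [0.7, -0.8, -1.0]
gripper_width: 0.0752
```

Run:
```python
from h import *
s=manip.read_state();print(s['eef_pos'],s['joints'],s['ft_force'],s['gripper_width'],s['time'])
print(delta((.642,.128,.06),quat(.055),s))
c,im=snap('wrist','w5.png');e=s['eef_pos']
print('cup rim pred',proj(c,[(.642,.128,.064)]),'tcp at rim h',proj(c,[(e[0],e[1],.064)]))
D,jm=snap('side');a=cv2.resize(im[20:400,130:510],(400,400));b=jm[150:400,250:500];cv2.imwrite('pics/w5m.png',np.hstack([a,cv2.resize(b,(400,400))]))
```

```text
[0.64156384 0.13064089 0.16547395] [-0.67702162  0.57430607  0.62719708  1.58319458 -0.36649148  1.10623546
  0.10182115] [ 0.74176702 -0.76223478 -0.99209855] 0.0752187610653625 16.05
(array([-0.28,  0.05, 10.55]), array([-0.002, -0.001,  0.006]))
cup rim pred [[318.76266315 236.78603483]] tcp at rim h [[318.41211355 233.48520269]]
```

View pics/w5m.png

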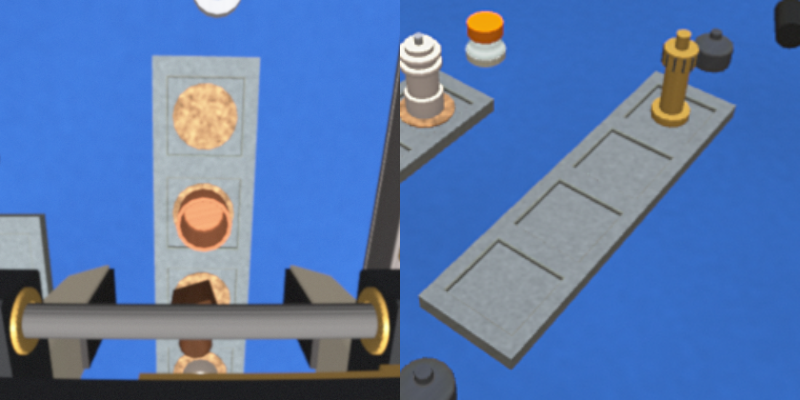

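Left: the empty pad, cup rim centred at about crop (204,221), stopper below. Right: the whistle stands upright, centred in the right-end pocket. Measuring the cup rim.

Run:
```python
from h import *
c=manip.get_calibration('wrist');im=cv2.imread('pics/w5.png')
print(plane(c,[(323.8,230)],.064))
g=im.astype(int);m=((g[...,2]-g[...,1]>45)&(g[...,2]>90)).astype(np.uint8);m[:180]=0;m[262:]=0
n,l,st,ce=cv2.connectedComponentsWithStats(m);k=1+np.argmax(st[1:,4]);print(st[k])
x,y,w,h,_=st[k];print('rim px extents on z=.064',plane(c,[(x,y+h-w/2),(x+w,y+h-w/2),(x+w/2,y+h)],.064))
print(delta((.642,.128,.06),quat(.055)))
```

```text
[[0.64631403 0.13737975]]
[ 296  195   54   64 2673]
rim px extents on z=.064 [[0.62487983 0.13432733]
 [0.66673465 0.13716221]
 [0.64734634 0.11374916]]
(array([-0.62, -0.05, 10.46]), array([-0.002, -0.002,  0.012]))
```

Request:
move_arm --motion "-0.2 0.1 2.5 0 0 0.012; -0.4 0.2 5 0 0 0.012; -0.4 0.3 7.5 0 0 0.012; -0.4 0.4 9.5 0 0 0.012; -0.4 0.5 10.5 0 0 0.012"

```text
time: 16.65
eef_pos: [0.646, 0.1297, 0.0577]
tool_rot: [0.688, 0.726, -0.001, -0.002]
ft_force: [0.7, 0.0, -0.3]
gripper_width: 0.0752
```

Request:
move_arm --motion "0 0 0 0 0 0; 0 0 0 0 0 0; 0 0 0 0 0 0; 0 0 0 0 0 0; 0 0 0 0 0 0"

```text
time: 17.15
eef_pos: [0.6464, 0.1299, 0.0584]
tool_rot: [0.688, 0.726, -0.001, -0.002]
ft_force: [-0.0, -0.0, -0.6]
gripper_width: 0.0751
```

Fingertips are at ~0.078, above the rim. Go down 5.2 cm to eef 0.006 and close.

Request:
move_arm --motion "0 -0.1 1.3 0 0 0; 0 -0.2 2.6 0 0 0; 0 -0.2 3.9 0 0 0; 0 -0.2 4.8 0 0 0; 0 -0.2 5.2 0 0 0"

```text
time: 17.65
eef_pos: [0.6433, 0.1296, 0.0046]
tool_rot: [0.688, 0.726, -0.002, -0.003]
ft_force: [0.5, -0.6, -0.4]
gripper_width: 0.0748
```

Request:
move_arm --motion "0 0 0 0 0 0; 0 0 0 0 0 0; 0 0 0 0 0 0; 0 0 0 0 0 0; 0 0 0 0 0 0" --gripper 3.5 --squeeze 15

```text
time: 18.15
eef_pos: [0.6436, 0.1297, 0.0051]
tool_rot: [0.688, 0.726, -0.001, -0.002]
ft_force: [-1.1, -0.0, 1.2]
gripper_width: 0.0423
```

Request:
move_arm --motion "0 0 0 0 0 0; 0 0 0 0 0 0; 0 0 0 0 0 0; 0 0 0 0 0 0; 0 0 0 0 0 0"

```text
time: 18.65
eef_pos: [0.6436, 0.1298, 0.0051]
tool_rot: [0.688, 0.726, -0.001, -0.002]
ft_force: [-0.7, 1.0, -0.0]
gripper_width: 0.0425
```

Request:
move_arm --motion "0 0 -0.5 0 0 0; 0 0 -2.5 0 0 0; 0 0 -5 0 0 0; 0 0 -8 0 0 0; 0 0 -11.5 0 0 0"

```text
time: 19.15
eef_pos: [0.6435, 0.1294, 0.1207]
tool_rot: [0.688, 0.726, -0.002, -0.003]
ft_force: [0.6, 0.6, -0.6]
gripper_width: 0.0418
```

Request:
move_arm --motion "-2 -1.7 0 0 0 0; -4.3 -3.7 0 0 0 0; -6.5 -5.5 0 0 0 0; -8.6 -7.3 0 0 0 0; -10.8 -9.2 0 0 0 0"

```text
time: 19.65
eef_pos: [0.5568, 0.0158, 0.1216]
tool_rot: [0.688, 0.726, -0.002, -0.003]
ft_force: [0.7, -0.5, -0.6]
gripper_width: 0.0423
```

Request:
move_arm --motion "-2.3 -2 0 0 0 0; -4.6 -4 0 0 0 0; -7 -6 0 0 0 0; -9.6 -8.2 0 0 0 0; -10.8 -9.2 0 0 0 0"

```text
time: 20.15
eef_pos: [0.4688, -0.0994, 0.1225]
tool_rot: [0.689, 0.725, -0.002, -0.003]
ft_force: [0.0, -0.1, -0.6]
gripper_width: 0.0419
```

Run:
```python
from h import *
c,im=snap('wrist','w6.png');s=manip.read_state();e=s['eef_pos'];print(e,s['joints'],s['ft_force'],s['gripper_width'],s['time'])
print(delta((.4711,-.0969,.05),quat(.064),s))
b=e[2]-.0051+.012;print('rim far edge rows for dy',[(d,proj(c,[(e[0],e[1]+d+.021,b+.052)])[0].round(0).tolist()) for d in(-.004,0,.004)])
k=np.where((im[200:300,319,2].astype(int)-im[200:300,319,0])>50)[0];print(200+k[:3])
```

```text
[ 0.46806286 -0.10054055  0.12248253] [-0.4255542   0.34768154  0.67839524  2.06266237 -0.29227634  0.83234717
  0.47341092] [-1.93462211 -1.50923847 -0.504315  ] 0.041823947739610665 20.2
(array([0.34, 0.37, 7.25]), array([-0.007, -0.001, -0.015]))
rim far edge rows for dy [(-0.004, [316.0, 304.0]), (0, [317.0, 293.0]), (0.004, [317.0, 283.0])]
[253 254 255]
```

Request:
move_arm --motion "0.1 0.1 2 0 0 0; 0.3 0.3 4 -0.007 0 -0.015; 0.3 0.4 6.5 -0.007 0 -0.015; 0.3 0.4 8.5 -0.007 0 -0.015; 0.3 0.4 9.8 -0.007 0 -0.015"

```text
time: 20.7
eef_pos: [0.4715, -0.0965, 0.0233]
tool_rot: [0.684, 0.73, 0.0, -0.001]
ft_force: [0.4, 0.3, -1.1]
gripper_width: 0.0421
```

Run:
```python
from h import *
c=manip.get_calibration('wrist');s=manip.read_state();e=s['eef_pos'];print(e)
print(delta((.4711,-.0969,.0025),quat(.064),s))
```

```text
[ 0.47145045 -0.09652449  0.02327137]
(array([-0.04, -0.04,  2.08]), array([-0.   , -0.002,  0.001]))
```

Request:
move_arm --motion "0 0 0.6 0 0 0; 0 0 1.2 0 0 0; 0 0 1.7 0 0 0; 0 0 1.9 0 0 0; 0 0 2 0 0 0"

```text
time: 21.2
eef_pos: [0.4717, -0.0965, 0.0035]
tool_rot: [0.684, 0.73, 0.001, -0.0]
ft_force: [-0.7, -0.2, -1.1]
gripper_width: 0.0421
```

Request:
move_arm --motion "0 0 0.05 0 0 0; 0 0 0.1 0 0 0; 0 0 0.15 0 0 0; 0 0 0.15 0 0 0; 0 0 0.15 0 0 0"

```text
time: 21.7
eef_pos: [0.4718, -0.0965, 0.002]
tool_rot: [0.684, 0.73, 0.001, -0.0]
ft_force: [-0.8, -0.4, -1.2]
gripper_width: 0.042
```

Request:
move_arm --motion "0 0 0.05 0 0 0; 0 0 0.1 0 0 0; 0 0 0.15 0 0 0; 0 0 0.15 0 0 0; 0 0 0.15 0 0 0"

```text
time: 22.2
eef_pos: [0.472, -0.0966, 0.0015]
tool_rot: [0.684, 0.73, 0.001, -0.0]
ft_force: [-5.0, 1.2, 18.0]
gripper_width: 0.0422
```

Request:
move_arm --motion "0 0 -0.05 0 0 0; 0 0 -0.05 0 0 0; 0 0 -0.05 0 0 0; 0 0 -0.05 0 0 0; 0 0 -3 0 0 0" --gripper 7

```text
time: 22.7
eef_pos: [0.4698, -0.0963, 0.0295]
tool_rot: [0.684, 0.73, -0.001, -0.002]
ft_force: [0.8, 0.8, 0.6]
gripper_width: 0.0698
```

Request:
move_arm --motion "0 0 -4.5 0 0 0; 0 0 -9 0 0 0; 0 0 -13 0 0 0; 1.5 2.2 -13.5 0 0 -0.1; 3.4 4.7 -13.5 0 0 -0.2"

```text
time: 23.2
eef_pos: [0.5163, -0.0598, 0.1665]
tool_rot: [0.607, 0.795, 0.001, -0.001]
ft_force: [0.9, -0.3, -0.1]
gripper_width: 0.0699
```

Run:
```python
from h import *
s=manip.read_state();print(s['eef_pos'],s['ft_force']);print(delta((.643,.0435,.165),quat(.345),s))
```

```text
[ 0.51634992 -0.05978394  0.16648456] [ 0.88458649 -0.25016064 -0.10064616]
(array([ 6.62, 14.94,  0.17]), array([ 0.001, -0.003, -0.078]))
```

Request:
move_arm --motion "1.5 3.4 0 0 0 -0.03; 3 6.8 0 0 0 -0.06; 4.6 10.2 0 0 0 -0.078; 6 13.5 0 0 0 -0.078; 6.6 14.9 0 0 0 -0.078"

```text
time: 23.7
eef_pos: [0.6445, 0.0466, 0.1658]
tool_rot: [0.574, 0.819, 0.001, -0.001]
ft_force: [0.2, 0.8, -0.2]
gripper_width: 0.0701
```

Run:
```python
from h import *
import pickle
c,im=snap('wrist','w7.png');s=manip.read_state();e=s['eef_pos'];print(e,s['joints']);pickle.dump((c,e),open('w7.pkl','wb'))
q=[(-.018,-.018,.058),(-.018,.018,.058),(.018,.018,.058),(.018,-.018,.058)]
P=proj(c,rackpts((.643,.0435,.345),q));print(P.round(),proj(c,[(.643,.0435,.079)]))
o=im.copy();cv2.polylines(o,[P.astype(np.int32)],True,(0,255,0),1)
D,jm=snap('side')
cv2.imwrite('pics/w7m.png',np.hstack([cv2.resize(o[130:330,220:420],(400,400),interpolation=cv2.INTER_CUBIC),cv2.resize(jm[150:400,250:500],(400,400))]))
```

```text
[0.64528509 0.04753257 0.16565918] [-0.52661117  0.54997019  0.57920046  1.60395567 -0.33343143  1.08726641
  0.49115409]
[[292. 256.]
 [292. 212.]
 [337. 212.]
 [337. 256.]] [[314.26775078 241.45241325]]
```

View pics/w7m.png

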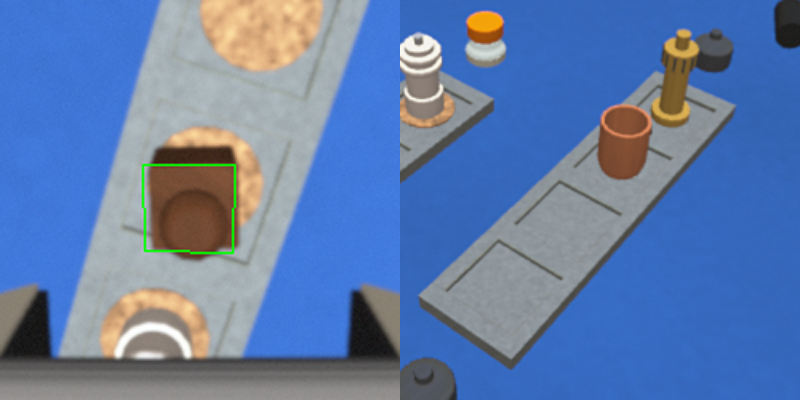

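Right: the cup stands upright in the next pocket. Left: the stopper's block matches the predicted square within ~2 mm and ~3°. Correct and descend.

Request:
move_arm --motion "-0.2 0 2.5 0 0 -0.04; -0.3 0 5 0 0 -0.04; -0.3 0 7.5 0 0 -0.04; -0.3 0 9.5 0 0 -0.04; -0.3 0 10.5 0 0 -0.04"

```text
time: 24.3
eef_pos: [0.6427, 0.042, 0.0589]
tool_rot: [0.558, 0.83, -0.0, -0.002]
ft_force: [-0.1, 0.1, 0.1]
gripper_width: 0.0702
```

Run:
```python
from h import *
s=manip.read_state();print(s['eef_pos'],s['ft_force'],s['gripper_width']);print(delta((.645,.0445,.010),quat(.385),s))
```

```text
[0.64273683 0.0420009  0.058894  ] [-0.13435721  0.11829142  0.05553583] 0.07019152015962789
(array([0.13, 0.32, 4.89]), array([-0.003, -0.004,  0.002]))
```

Request:
move_arm --motion "0.1 0.2 1.3 0 0 0; 0.2 0.4 2.6 0 0 0; 0.2 0.5 3.9 0 0 0; 0.2 0.5 4.6 0 0 0; 0.2 0.5 4.8 0 0 0"

```text
time: 24.8
eef_pos: [0.6459, 0.0458, 0.0099]
tool_rot: [0.558, 0.83, -0.001, -0.003]
ft_force: [-0.0, -0.6, 0.0]
gripper_width: 0.0703
```

Request:
move_arm --motion "0 0 0 0 0 0; 0 0 0 0 0 0; 0 0 0 0 0 0; 0 0 0 0 0 0; 0 0 0 0 0 0" --gripper 2.8 --squeeze 15

```text
time: 25.3
eef_pos: [0.6461, 0.0458, 0.0102]
tool_rot: [0.558, 0.83, -0.0, -0.003]
ft_force: [-1.2, -1.0, 1.3]
gripper_width: 0.036
```

Request:
move_arm --motion "0 0 0 0 0 0; 0 0 0 0 0 0; 0 0 0 0 0 0; 0 0 0 0 0 0; 0 0 0 0 0 0"

```text
time: 25.8
eef_pos: [0.6461, 0.0458, 0.0102]
tool_rot: [0.558, 0.83, -0.0, -0.003]
ft_force: [-0.7, -0.3, -0.5]
gripper_width: 0.036
```

Request:
move_arm --motion "0 0 -0.5 0 0 0; 0 0 -2.5 0 0 0; 0 0 -5 0 0 0; 0 0 -8 0 0 0; 0 0 -11.5 0 0 0"

```text
time: 26.3
eef_pos: [0.6459, 0.0455, 0.126]
tool_rot: [0.558, 0.83, -0.001, -0.003]
ft_force: [1.1, -0.6, 0.6]
gripper_width: 0.0357
```

Request:
move_arm --motion "0.2 -3.5 0 0 0 0.06; 0.4 -7 0 0 0 0.13; 0.6 -11 0 0 0 0.2; 0.8 -15 0 0 0 0.26; 1.1 -19 0 0 0 0.32"

```text
time: 26.8
eef_pos: [0.4644, -0.0166, 0.1272]
tool_rot: [0.684, 0.729, -0.001, -0.003]
ft_force: [-0.4, -0.8, -0.2]
gripper_width: 0.0364
```

Run:
```python
from h import *
s=manip.read_state();print(s['eef_pos'],s['joints'],s['ft_force'],s['gripper_width']);print(delta((.4659,-.0146,.028),quat(.064),s))
```

```text
[ 0.46437199 -0.01663122  0.12718973] [-0.63388951  0.31920421  0.70746763  2.09057603 -0.28232345  0.83122859
  0.30666009] [-0.40917127 -0.81046724 -0.18860119] 0.03637385562295169
(array([0.17, 0.22, 9.92]), array([-0.006, -0.003,  0.   ]))
```

Request:
move_arm --motion "0.1 0.1 2 0 0 0; 0.2 0.2 4 -0.006 -0.003 0; 0.2 0.2 6.5 -0.006 -0.003 0; 0.2 0.2 8.5 -0.006 -0.003 0; 0.2 0.2 9.9 -0.006 -0.003 0"

```text
time: 27.3
eef_pos: [0.4653, -0.0143, 0.0274]
tool_rot: [0.684, 0.729, -0.0, -0.0]
ft_force: [-0.3, 0.9, 0.3]
gripper_width: 0.0361
```

Run:
```python
from h import *
s=manip.read_state();print(s['eef_pos'],s['ft_force'],s['gripper_width']);print(delta((.4659,-.0146,.0072),quat(.064),s))
```

```text
[ 0.46527634 -0.01425158  0.02735338] [-0.31131169  0.85516603  0.27338077] 0.03607102797122663
(array([-0.04,  0.06,  2.02]), array([-0.,  0.,  0.]))
```

Request:
move_arm --motion "0 0 0.6 0 0 0; 0 0 1.2 0 0 0; 0 0 1.7 0 0 0; 0 0 1.9 0 0 0; 0 0 1.95 0 0 0"

```text
time: 27.8
eef_pos: [0.4655, -0.0143, 0.008]
tool_rot: [0.684, 0.729, -0.0, 0.0]
ft_force: [-0.2, -0.7, -0.3]
gripper_width: 0.036
```

Request:
move_arm --motion "0 0 0.05 0 0 0; 0 0 0.1 0 0 0; 0 0 0.1 0 0 0; 0 0 0.1 0 0 0; 0 0 0.1 0 0 0"

```text
time: 28.3
eef_pos: [0.4656, -0.0142, 0.0071]
tool_rot: [0.684, 0.729, 0.0, 0.0]
ft_force: [0.1, 0.6, 0.2]
gripper_width: 0.036
```

Request:
move_arm --motion "0 0 0.05 0 0 0; 0 0 0.05 0 0 0; 0 0 0.1 0 0 0; 0 0 0.1 0 0 0; 0 0 0.1 0 0 0"

```text
time: 28.8
eef_pos: [0.4657, -0.0143, 0.0069]
tool_rot: [0.684, 0.729, 0.0, 0.0]
ft_force: [-3.3, 0.5, 16.5]
gripper_width: 0.0361
```

Contact again. Release and go to the pillar.

Request:
move_arm --motion "0 0 -0.05 0 0 0; 0 0 -0.05 0 0 0; 0 0 -0.05 0 0 0; 0 0 -0.05 0 0 0; 0 0 -3 0 0 0" --gripper 6.8

```text
time: 29.3
eef_pos: [0.4636, -0.0144, 0.035]
tool_rot: [0.684, 0.729, -0.002, -0.001]
ft_force: [-0.3, 0.5, 0.3]
gripper_width: 0.0672
```

Request:
move_arm --motion "0 0 -4.5 0 0 0; 0 0 -9 0 0 0; 0 0 -13 0 0 0; -0.5 2.5 -13 0 0 0; -1 6 -13 0 0 0"

```text
time: 29.8
eef_pos: [0.5252, -0.0195, 0.1665]
tool_rot: [0.684, 0.73, 0.0, -0.001]
ft_force: [0.3, 0.4, 0.6]
gripper_width: 0.0681
```

Request:
move_arm --motion "-0.5 3 0 0 0 0; -1 6 0 0 0 0; -1.5 9 0 0 0 0; -2 11.5 0 0 0 0; -2 12.2 0 0 0 0"

```text
time: 30.3
eef_pos: [0.6501, -0.0321, 0.1655]
tool_rot: [0.684, 0.73, -0.0, -0.001]
ft_force: [0.2, -0.1, -0.1]
gripper_width: 0.0678
```

Run:
```python
from h import *
c,im=snap('wrist','w8.png');s=manip.read_state();e=s['eef_pos'];print(e,s['joints'],s['ft_force']);
print(delta((.649,-.033,.06),quat(.06),s))
P=proj(c,[(.649,-.033,.093),(.649,-.033,.079)]);print(P.round(1))
g=im.astype(int);m=((g.min(2)>175)).astype(np.uint8);m[:150]=0;m[290:]=0;m[:,:260]=0;m[:,380:]=0
n,l,st,ce=cv2.connectedComponentsWithStats(m);k=1+np.argmax(st[1:,4]);print(st[k],ce[k],plane(c,[ce[k]],.079))
o=im.copy();cv2.circle(o,tuple(P[1].astype(int)),3,(0,0,255),1)
D,jm=snap('side')
cv2.imwrite('pics/w8m.png',np.hstack([cv2.resize(o[130:330,220:420],(400,400),interpolation=cv2.INTER_CUBIC),cv2.resize(jm[150:400,250:500],(400,400))]))
```

```text
[ 0.64976117 -0.03167303  0.16545197] [-0.46732073  0.58181435  0.69062142  1.59795965 -0.40257472  1.11059708
  0.39021301] [ 0.46909429  0.08374683 -0.27941886]
(array([-0.14, -0.07, 10.55]), array([-0.002, -0.001,  0.006]))
[[316.5 244.9]
 [316.7 239.6]]
[ 296  208   52   60 2332] [321.53001715 238.84433962] [[ 0.6525502  -0.03216224]]
```

View pics/w8m.png

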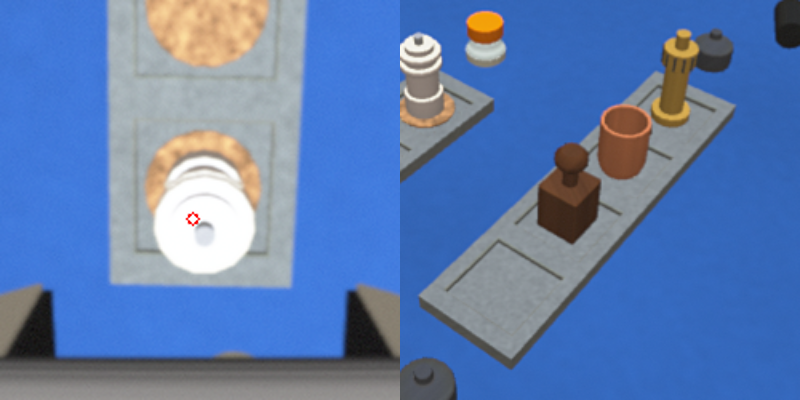

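Left: the pillar's top rib is at crop (204,224), ~3 mm in +x of the estimate. Right: stopper, cup and whistle all stand upright in their pockets.

Request:
move_arm --motion "-0.1 0.1 2.5 0 0 0; -0.1 0.3 5 0 0 0; -0.1 0.4 7 0 0 0; -0.1 0.4 8.5 0 0 0; -0.1 0.4 9 0 0 0"

```text
time: 30.9
eef_pos: [0.6505, -0.0317, 0.0741]
tool_rot: [0.684, 0.73, -0.001, -0.003]
ft_force: [-0.3, 0.0, -0.2]
gripper_width: 0.0682
```

Run:
```python
from h import *
s=manip.read_state();print(s['eef_pos'],s['ft_force'],s['gripper_width']);print(delta((.6515,-.0335,.0295),quat(.06),s))
```

```text
[ 0.65050227 -0.03172927  0.07413343] [-0.33139394  0.04504194 -0.15279288] 0.06815819901515736
(array([-0.19,  0.11,  4.46]), array([-0.005, -0.002,  0.006]))
```

Request:
move_arm --motion "-0.1 0.1 1.2 0 0 0; -0.2 0.2 2.4 -0.005 0 0; -0.2 0.2 3.5 -0.005 0 0; -0.2 0.2 4.2 -0.005 0 0; -0.2 0.2 4.4 -0.005 0 0"

```text
time: 31.4
eef_pos: [0.6519, -0.0335, 0.0291]
tool_rot: [0.684, 0.73, 0.0, -0.001]
ft_force: [-1.2, -0.3, -0.9]
gripper_width: 0.0681
```

Request:
move_arm --motion "0 0 0 0 0 0; 0 0 0 0 0 0; 0 0 0 0 0 0; 0 0 0 0 0 0; 0 0 0 0 0 0" --gripper 2.6 --squeeze 15

```text
time: 31.9
eef_pos: [0.6521, -0.0335, 0.0295]
tool_rot: [0.684, 0.73, 0.0, -0.001]
ft_force: [0.2, -0.1, 0.7]
gripper_width: 0.0374
```

Request:
move_arm --motion "0 0 0 0 0 0; 0 0 0 0 0 0; 0 0 0 0 0 0; 0 0 0 0 0 0; 0 0 0 0 0 0" --squeeze 20

```text
time: 32.4
eef_pos: [0.6521, -0.0335, 0.0294]
tool_rot: [0.684, 0.73, 0.0, -0.001]
ft_force: [-0.1, -0.1, 0.3]
gripper_width: 0.0369
```

Request:
move_arm --motion "0 0 -0.5 0 0 0; 0 0 -2 0 0 0; 0 0 -4.5 0 0 0; 0 0 -8 0 0 0; 0 0 -11.5 0 0 0"

```text
time: 32.9
eef_pos: [0.652, -0.034, 0.1467]
tool_rot: [0.684, 0.73, 0.0, -0.001]
ft_force: [0.4, -0.6, -1.0]
gripper_width: 0.0373
```

Request:
move_arm --motion "1 -1.6 0 0 0 0; 2.2 -3.6 0 0 0 0; 3.4 -5.6 0 0 0 0; 4.6 -7.5 0 0 0 0; 5.6 -9.2 0 0 0 0"

```text
time: 33.4
eef_pos: [0.5558, 0.0163, 0.148]
tool_rot: [0.684, 0.73, 0.001, -0.001]
ft_force: [0.1, -0.0, -1.2]
gripper_width: 0.0376
```

Request:
move_arm --motion "1.2 -2 0 0 0 0; 2.4 -4 0 0 0 0; 3.6 -6 0 0 0 0; 4.8 -8 0 0 0 0; 5.6 -9.2 0 0 0 0"

```text
time: 33.9
eef_pos: [0.4589, 0.0667, 0.149]
tool_rot: [0.684, 0.73, 0.001, -0.002]
ft_force: [-0.8, -0.3, -1.0]
gripper_width: 0.0376
```

Run:
```python
from h import *
s=manip.read_state();print(s['eef_pos'],s['joints'],s['ft_force'],s['gripper_width']);print(delta((.4606,.0668,.046),quat(.064),s))
```

```text
[0.45893413 0.06674534 0.14898825] [-0.86390568  0.28377394  0.76018332  2.07427379 -0.25939392  0.87569604
  0.10933865] [-0.77245433 -0.32562083 -1.04680675] 0.0375960826855159
(array([-0.05,  0.17, 10.3 ]), array([-0.   , -0.004,  0.001]))
```

Request:
move_arm --motion "0 0.1 2 0 0 0; 0 0.1 4.2 0 -0.004 0; 0 0.1 6.5 0 -0.004 0; 0 0.1 8.8 0 -0.004 0; 0 0.1 10.3 0 -0.004 0"

```text
time: 34.4
eef_pos: [0.4599, 0.0672, 0.0457]
tool_rot: [0.684, 0.73, 0.0, -0.0]
ft_force: [0.2, 0.4, -0.4]
gripper_width: 0.0371
```

Run:
```python
from h import *
s=manip.read_state();print(s['eef_pos'],s['ft_force'],s['gripper_width']);print(delta((.4606,.0668,.0265),quat(.064),s))
```

```text
[0.45992983 0.06720213 0.04569833] [ 0.20848688  0.35612274 -0.41098746] 0.037147707764262634
(array([-0.05,  0.06,  1.92]), array([ 0.   , -0.   ,  0.001]))
```

Request:
move_arm --motion "0 0 0.6 0 0 0; 0 0 1.2 0 0 0; 0 0 1.6 0 0 0; 0 0 1.8 0 0 0; 0 0 1.85 0 0 0"

```text
time: 34.9
eef_pos: [0.4602, 0.0673, 0.0275]
tool_rot: [0.684, 0.73, 0.0, -0.0]
ft_force: [0.0, 0.1, -1.4]
gripper_width: 0.0375
```

Request:
move_arm --motion "0 0 0.05 0 0 0; 0 0 0.1 0 0 0; 0 0 0.1 0 0 0; 0 0 0.1 0 0 0; 0 0 0.1 0 0 0"

```text
time: 35.4
eef_pos: [0.4602, 0.0674, 0.0265]
tool_rot: [0.684, 0.73, 0.001, -0.0]
ft_force: [-0.2, 0.2, -1.2]
gripper_width: 0.0375
```

Request:
move_arm --motion "0 0 0.05 0 0 0; 0 0 0.05 0 0 0; 0 0 0.1 0 0 0; 0 0 0.1 0 0 0; 0 0 0.1 0 0 0"

```text
time: 35.9
eef_pos: [0.4603, 0.0673, 0.0262]
tool_rot: [0.684, 0.73, 0.001, -0.0]
ft_force: [-4.0, -0.5, 14.9]
gripper_width: 0.0371
```

Contact. Release, rise clear and take the final look.

Request:
move_arm --motion "0 0 -0.05 0 0 0; 0 0 -0.05 0 0 0; 0 0 -0.05 0 0 0; 0 0 -0.05 0 0 0; 0 0 -2 0 0 0" --gripper 6.8

```text
time: 36.4
eef_pos: [0.4589, 0.067, 0.045]
tool_rot: [0.684, 0.73, -0.001, -0.001]
ft_force: [0.7, -0.1, -0.1]
gripper_width: 0.0674
```

Request:
move_arm --motion "0 0 -4 0 0 0; 0 0 -8 0 0 0; 0 0 -12 0 0 0; 1 0 -16 0 0 0; 4 0 -18 0 0 0"

```text
time: 36.9
eef_pos: [0.4582, 0.1048, 0.2282]
tool_rot: [0.686, 0.728, 0.001, -0.0]
ft_force: [1.3, 1.0, -1.4]
gripper_width: 0.0681
```

Request:
move_arm --motion "3 0 -2 0 0 0; 7 0 -4 0 0 0; 11 0 -5 0 0 0; 14 0 -5 0 0 0; 14 0 -5 0 0 0"

```text
time: 37.4
eef_pos: [0.4486, 0.2495, 0.2781]
tool_rot: [0.683, 0.73, 0.001, -0.0]
ft_force: [-0.6, 0.5, -0.9]
gripper_width: 0.068
```

Run:
```python
from h import *
s=manip.read_state();print(s['eef_pos'],s['ft_force'],s['time'])
o=[]
for n in('scene','side'):
    c,im=snap(n,n+'9.png')
    for y in(.123,.041,-.041,-.123):
        cv2.polylines(im,[proj(c,rackpts((.4685,-.056,.064),[(a,y+b,.014) for a,b in((-.031,-.031),(-.031,.031),(.031,.031),(.031,-.031))])).astype(np.int32)],True,(0,0,255),1)
    q=proj(c,rackpts((.4685,-.056,.064),[(0,0,.03)]))[0].astype(int);x,y=np.clip(q,[130,130],[510,350])
    o.append(cv2.resize(im[y-130:y+130,x-130:x+130],(400,400),interpolation=cv2.INTER_CUBIC))
cv2.imwrite('pics/fin.png',np.hstack(o))
```

```text
[0.4486408  0.24949529 0.27807611] [-0.5592843   0.48328088 -0.93664608] 37.4
```

View pics/fin.png

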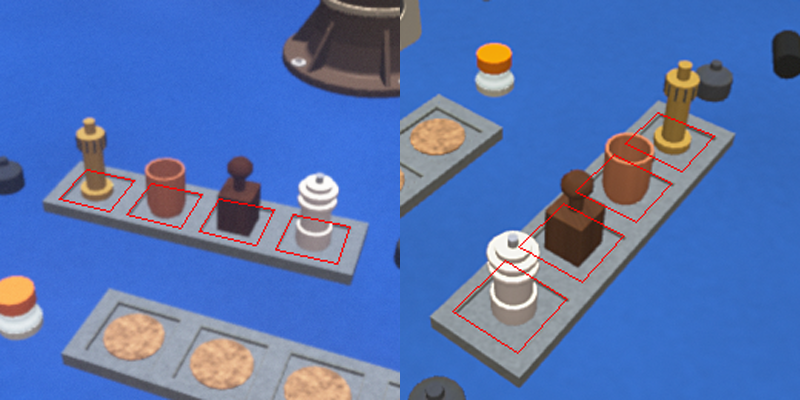

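The final views show all four pieces upright and inside their pocket outlines, near the middle, in reversed order. The arm is clear of everything.

```bash
python3 -c "
from rig import manip
print(manip.sign_off())"
```

```text
the job is handed in; nothing more can be done
None
```

The four pieces are in the bare rack in reverse order, all standing. From the robot's right end they are whistle, cup, stopper, pillar. I handed the job in at about 37.5 s, and no verdict is reported.

**Last checks:** The final scene and side pictures show every piece upright, near the middle of its pocket, with the gripper well clear. I judged the centring by eye against the projected pocket outlines; I did not measure it. On each placing the floor contact came within about 1 mm of the expected height, at 4–18 N.

**What disagreed:** The real fingers sat about 40 mm further back along the tool than the stated tool frame. My first two closings came too high: one stopped on the lower edge of the whistle's barrel and one closed above it. Neither moved the whistle. I worked out the offset from the pictures and used it for every grip after that.

**Grip points:** I held the whistle by its barrel and the pillar by its ribs instead of the points you suggested. This kept the tip and pin clear of the gripper body. Picture views came to 14.

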